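Test the spring plungers in the slide-lid case and scrap the weak one

TASK

Slide the handle-less flat lid of the grey case fully open towards you by pressing on top of it and dragging it back, then press the pin of the left plunger and after it that of the right one down a few millimetres to feel which spring is worn out. Put the weak plunger in the small open scrap bin on the mat, leave the firm one standing in its nest in the case without lifting it out, and slide the lid fully shut again. Leave the jar, the solder reel and the dropper bottle on the mat standing where they are.

Things in the scene. Friction and masses are not known exactly. Their poses are not given: they have to be found in the camera images.
- case: grey case, fixed, 130 (x) x 200 (y) x 59 mm high, walls 5 mm. Origin: centre of its underside on the mat; x points away from the robot (yaw up to 17 degrees), y to its left. Side walls 59 mm high with 6 mm lips over the lid's edges (181 mm free between); rear wall 55 mm, level with the lid's top; front wall 49 mm, under the lid. Inside, a plate 10 mm up holds the nests
- nest_left (a point): centre, 4 mm above the mat, of the left nest, a 36 mm square pocket 6 mm deep at x = +8, y = +42 mm of the case; one plunger stands in it
- nest_right (a point): the same for the right nest, at x = +8, y = -42 mm of the case
- lid (a joint): travel of the lid out of the case along the case's -x, m: 0 = shut, 0.105 = fully open, its stop. It stays where it is left; about 2 N moves it slowly, and about 6 N per m/s more. It may start up to 10 mm open
- lid_mid (a point): centre of the lid's flat top, 55 mm above the mat, moving with the lid: a bare aluminium plate 124 (x) x 187 (y) x 5 mm that runs in the side walls and cannot lift or tip. Its centre lies at x = -3 mm of the case when shut, at -108 mm when fully open; both nests are then clear. It has no handle or catch, and no edge to hook when shut
- plunger_a: spring plunger; dark steel cylinder 32 mm in diameter, 28 mm high, with a bright round pin 14 mm in diameter standing 13 mm out of its top (41 mm in all), about 0.1 kg. Origin: centre of the underside, z up. Stands loose and upright in a nest of the case, underside 4 mm above the mat. The two look the same; either may be in either nest
- plunger_b: spring plunger; dark steel cylinder 32 mm in diameter, 28 mm high, with a bright round pin 14 mm in diameter standing 13 mm out of its top (41 mm in all), about 0.1 kg. Origin: centre of the underside, z up. Stands loose and upright in a nest of the case, underside 4 mm above the mat. The two look the same; either may be in either nest
- pin_a (a joint): how far the pin of plunger_a is pressed into its body, 0 = out, at most 0.008 m; it springs back. One plunger's spring is good (2 N to start, 8 N at 3 mm, 18 N at 8 mm), the other's is worn out (0.3 N to start, 2.3 N at 8 mm)
- pin_b (a joint): how far the pin of plunger_b is pressed into its body, 0 = out, at most 0.008 m; it springs back. One plunger's spring is good (2 N to start, 8 N at 3 mm, 18 N at 8 mm), the other's is worn out (0.3 N to start, 2.3 N at 8 mm)
- pin_a_top (a point): centre of the flat top of plunger_a's pin, 41 mm above the plunger's underside when out
- pin_b_top (a point): centre of the flat top of plunger_b's pin, 41 mm above the plunger's underside when out
- scrap_bin: small open parts bin, the scrap bin, on the mat, fixed, 64 (its x) x 82 (its y) x 42 mm high, to the right of the case. Origin: centre of its underside, z up. Inside 56 x 74 mm, floor 2 mm up, walls 2 mm with a narrow rim
- parts_jar: bystander, not to be disturbed: round white jar with dark lid, 54 mm in diameter, 49 mm high, loose; origin at the centre of its underside
- reel: bystander, not to be disturbed: solder reel standing on end, 52 mm in diameter, 42 mm high, loose; origin at the centre of its underside
- dropper: bystander, not to be disturbed: white dropper bottle with a pointed top, 47 mm in diameter, 110 mm high, loose; origin at the centre of its underside
There are look-alikes about, which are no part of the job. Several things have the shape of the case; the one meant has the colours described above.

How it is judged:
By the outcome, as a careful person would: the job done as asked, in the order asked, and still so for the second after the job is handed in, with the robot touching nothing.
It also fails if it takes over 64 s, if anything falls off the work surface, if the arm or the gripper's body presses on something with over 40 N, if the wrist force passes 120 N, or if a joint passes its speed limit or range.

ROBOT

A 7-joint arm with a two-finger parallel gripper is mounted at the origin on a cart in front of the work surface, level with it; the furniture and walls round the work are solid. World frame = base frame: x ahead of the robot, y to its left, z up, the work surface at z = 0. Lengths are in m, angles in rad, forces in N, time in s.
With the tool pointing down it reaches from about 0.4 to 0.85 m from the base axis. Payload 10.4 kg.
Tool frame: the origin (TCP) lies at the very end of the fingers, on their centre line; the grasp point (between the pads) lies 19 mm behind it (r.pinch_z is the distance from the TCP to the grasp point, in m); z points along the fingers, y is the line along which they close (so a half turn about z gives the same grasp; the last joint's range is limited). The gripper opens to 87 mm and grips with 3 to 60 N. Pads are 19 mm wide; open, the fingers measure 117 mm over their backs; the gripper's body (75 mm by 190 mm) begins 51 mm behind the grasp point.
Start: joints at [-1.254, 0.332, -0.065, 1.46, 0.022, 1.35, -0.088], TCP at [0.208, 0.589, 0.185] pointing down, gripper open.
Joint ranges: [-2.6, 2.6], [-0.5, 2.12], [-1.47, 1.34], [0.16, 2.42], [-1.27, 4.41], [0.06, 2.06], [-2.6, 2.6]. Speed limits (rad/s): [2.22, 2.22, 2.79, 2.79, 3.14, 3.14, 3.14].

INTERFACE

Orientations are given as a unit quaternion [x, y, z, w].
In Python, from bench import r, camera gives the robot as it stands. The module is installed in compiled form; this text tells all that it offers.
- The arm moves only by the shell command python3 -m pendant 'ROWS' [FORCE]. ROWS is JSON, a list of rows, each an object with "dp": the shift along the tool's x, y, z as a fraction of full scale, a list of three; "rotation": the turn, a rotation vector about the tool's x, y, z as a fraction of full scale, a list of three; "jaw": the opening, from 0 (shut) to 1 (fully open). A call has 1 to 8 rows; each row is the pose to reach, as a shift and turn from the pose commanded when the call began, along the tool's axes at that moment, turning the shorter way round; what a row does not reach only later rows make up. Full scale, the value 1, is 0.15 m for a shift and 2 pi rad for a turn. A row lasts 1/8 s, in which the tool goes at most 62.5 mm and 10.7 degrees, less where a joint would pass 70% of its speed; a pose out of reach is approached as far as the arm can. A call with a number of a shift or a turn outside -1 to 1 is refused whole. A call with a gripper value outside its range is refused whole. The fingers move at their own pace and stop on an object; FORCE is the grip in N (left out, the last holds). Time passes only in rows, so rows that repeat a pose let the fingers close. It gives the time, the measured TCP pose, the force, the opening and the grip force at its end, in the units of the state.
- r.read_state(): the state, without advancing time (a new reading comes with each control period).
- camera(name): name is "scene" or "top" or "wrist"; returns a dict with "image" (400x640x3 uint8, red, green, blue), "z_map" (400x640 float32, m along the optical axis (not along the pixel's ray), 0 where there is no reading), "mtx" (3x3 intrinsics, pixels), "T" (4x4, takes a point from camera to world coordinates). Camera axes: x right, y down, z forward; pixel columns grow to the right and rows downward; lengths in m; the calibration is good to about 2 mm. A picture is of the moment at which its call begins.
- r.close_job(): hands the job in; it is judged then, once.
The state is a dict: "time": time; "joint_positions": joint angles; "joint_vel": joint speeds; "joint_torque": joint torques, N m; "ee_pos": TCP position; "eef_rot": TCP orientation; "ft_force": force on the tool from outside, world axes, zero at the start; "torque": the same for the moment, N m; "width": finger opening in m; "grip_force": force on a finger pad.
Only numpy, scipy, OpenCV 4.12 (cv2) and the standard library are available. Lean on these libraries where they do the work, as an engineer would, in place of code of your own. Each camera call takes 0.05 s, during which the arm holds its last target. There are 200 camera calls.

## Working session

There is one attempt and no reset: what is moved stays moved. The work goes in short steps, Python scripts to look and compute and a shell command to move; the robot and the scene stay as the last step left them, time stands still between calls to the robot, and variables do not carry over. Pictures are saved under pics/ and viewed, at most 10 in all, crops included, and the job is handed in when it is done.

```bash
mkdir -p pics; python3 - <<'E'
from bench import r,camera
import cv2,numpy as np
for n in("top","scene"):
    c=camera(n);np.savez(f"pics/{n}0.npz",**c);cv2.imwrite(f"pics/{n}0.png",c["image"][:,:,::-1])
    print(n,c["mtx"].tolist(),c["T"].round(3).tolist())
s=r.read_state();print({k:np.round(v,3).tolist() for k,v in s.items()},r.pinch_z)
E
```

```text
top [[369.74315712085684, 0.0, 315.3823981091639], [0.0, 369.74315712085684, 195.014822443568], [0.0, 0.0, 1.0]] [[0.005, -0.983, 0.181, 0.415], [-1.0, -0.003, 0.012, -0.033], [-0.011, -0.181, -0.983, 1.092], [0.0, 0.0, 0.0, 1.0]]
scene [[431.94470274432774, 0.0, 316.1388547084299], [0.0, 431.94470274432774, 199.86156574171295], [0.0, 0.0, 1.0]] [[0.83, -0.359, 0.426, 0.049], [-0.557, -0.546, 0.626, -0.845], [0.008, -0.757, -0.653, 0.927], [0.0, 0.0, 0.0, 1.0]]
{'time': 0.1, 'joint_positions': [-1.254, 0.333, -0.065, 1.461, 0.022, 1.35, -0.089], 'joint_vel': [-0.0, -0.002, -0.001, -0.002, -0.002, -0.0, -0.001], 'joint_torque': [0.002, -62.454, 0.025, -39.072, -0.061, 0.036, 0.0], 'ee_pos': [0.208, 0.589, 0.185], 'eef_rot': [0.169, 0.986, -0.001, -0.0], 'ft_force': [0.359, 0.448, 0.224], 'torque': [0.005, 0.01, 0.072], 'grip_force': 0.0, 'width': 0.087} 0.0187
```

View pics/top0.png

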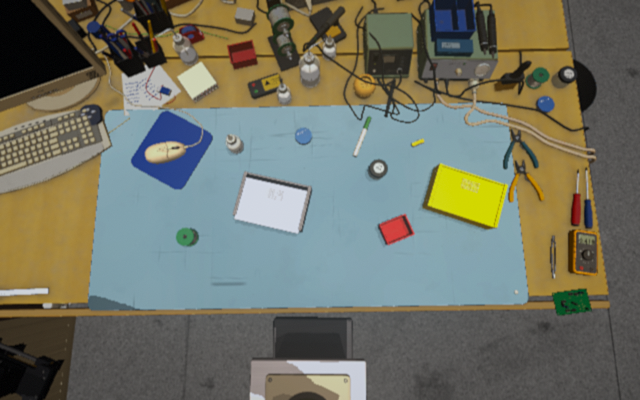

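View pics/scene0.png

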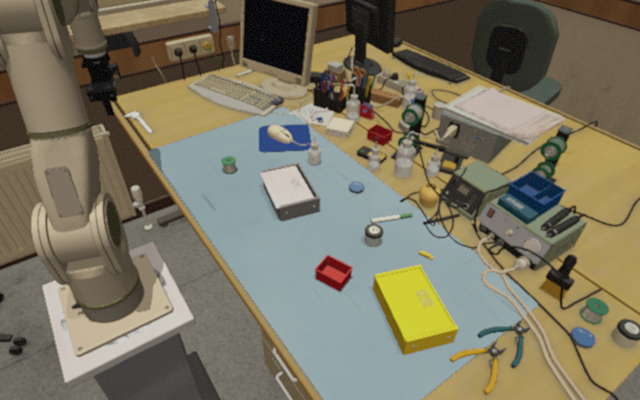

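Top view: grey case at (273,203) with bare lid, against a yellow case at (466,195), which is a look-alike of the wrong colour. Bin: red on the mat at (396,229), against a red one off the mat at (243,54). Bystanders: reel (187,237), dropper (234,143), jar (377,169). I'll confirm these with an enlarged crop and measure them.

```bash
cat > h.py <<'E'
import numpy as np,cv2
def cloud(c):
    z=c["z_map"];v,u=np.indices(z.shape);K=c["mtx"]
    P=np.stack([(u-K[0,2])/K[0,0]*z,(v-K[1,2])/K[1,1]*z,z],-1)
    return P@c["T"][:3,:3].T+c["T"][:3,3]
def rect(P,m):
    q=P[m][:,:2].astype(np.float32);(c,s,a)=cv2.minAreaRect(q*1000);return len(q),np.round(c,1),np.round(s,1),round(a,1),P[m][:,2].mean().round(4)
E
python3 - <<'E'
from h import *
t=dict(np.load("pics/top0.npz"));s=dict(np.load("pics/scene0.npz"))
a=cv2.resize(t["image"][120:260,170:430],None,fx=3,fy=3,interpolation=2)[:,:,::-1]
b=cv2.resize(s["image"][130:300,210:400],None,fx=2,fy=2)[:,:,::-1]
cv2.imwrite("pics/c1.png",a)
cv2.imwrite("pics/c2.png",b)
for n,c,reg in(("top",t,{'case':(165,245,225,322),'bin':(205,250,370,420),'jar':(150,185,360,395),'reel':(222,252,170,205),'drop':(125,160,218,250)}),("scene",s,{'case':(155,225,250,330),'bin':(250,295,310,358),'jar':(218,250,360,388),'reel':(150,178,215,242),'drop':(135,168,304,325)})):
    P=cloud(c);im=c["image"].astype(int)
    print(n,"mat z",np.median(P[270:290,250:450,2]) if n=="top" else np.median(P[225:240,270:300,2]))
    for k,(r0,r1,c0,c1) in reg.items():
        M=np.zeros(P.shape[:2],bool);M[r0:r1,c0:c1]=1
        M&=P[...,2]>0.012
        print(k,rect(P,M),"zmax",P[M][:,2].max().round(3))
        if k=='case':
            for lo,hi in((.052,.057),(.057,.064)):
                L=M&(P[...,2]>lo)&(P[...,2]<hi);print('  ',lo,rect(P,L))
E
```

```text
top mat z -0.0003023722167234677
case (3421, array([545. ,  76.2]), array([271. , 205.6]), 77.2, np.float64(0.0658)) zmax 1.092
   0.052 (2331, array([584.7, 103.4]), array([200.1, 140.1]), 77.3, np.float64(0.0548))
   0.057 (698, array([584.3, 103.4]), array([199.6, 139.1]), 77.2, np.float64(0.0585))
bin (232, array([ 473.1, -160.1]), array([ 64. , 278.9]), 22.3, np.float64(0.067)) zmax 1.092
jar (302, array([ 569.6, -115.3]), array([ 52.8, 346.2]), 53.4, np.float64(0.0602)) zmax 1.092
reel (280, array([464.9, 169.1]), array([414. ,  49.5]), 82.9, np.float64(0.0542)) zmax 1.092
drop (252, array([603. ,  91.9]), array([449.9,  44.6]), 39.3, np.float64(0.0692)) zmax 1.092
scene mat z 0.0005424401008371493
case (2280, array([ 336.5, -265.1]), array([1281.5,  200.3]), 55.6, np.float64(0.0594)) zmax 0.927
   0.052 (1019, array([586.1,  99.8]), array([201.4, 141.2]), 77.6, np.float64(0.0551))
   0.057 (600, array([586.2, 101.9]), array([207.6, 140.7]), 77.8, np.float64(0.0587))
bin (592, array([ 277.3, -515.4]), array([795.5,  97.2]), 48.4, np.float64(0.0467)) zmax 0.927
jar (368, array([ 395. , -482.6]), array([1000. ,   57.7]), 43.1, np.float64(0.0535)) zmax 0.927
reel (177, array([489.2, 348.3]), array([56.5, 45.1]), 66.0, np.float64(0.0348)) zmax 0.049
drop (230, array([ 415.3, -311.7]), array([1293.3,   39.8]), 56.6, np.float64(0.0553)) zmax 0.927
```

View pics/c1.png

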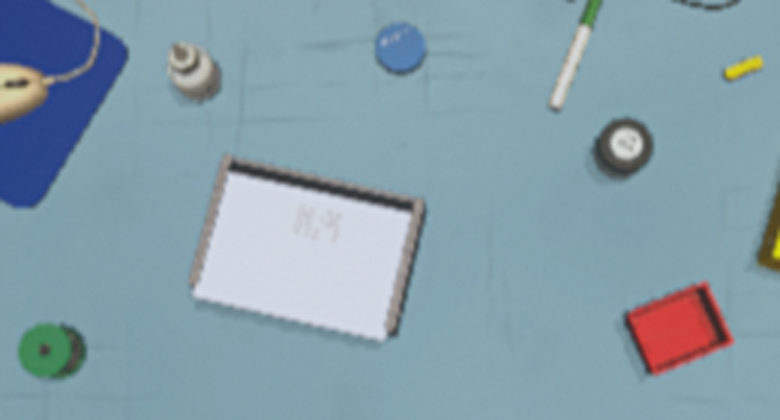

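The crop confirms the grey-walled case with its bare lid slightly open (a dark gap shows at the rear wall) and the red bin on the mat. Next: clean positions, excluding empty depth pixels, and a motion calculator.

```bash
cat >> h.py <<'E'
from scipy.spatial.transform import Rotation as R
def go(cmd_p,cmd_q,p,ydeg):
    """dp (tool axes, fraction) and rotation fraction to reach p, tool down, tool y at heading ydeg"""
    R0=R.from_quat(cmd_q);d=R0.inv().apply(np.array(p)-cmd_p)/.15
    a=np.radians(ydeg);y=np.array([np.cos(a),np.sin(a),0]);z=np.array([0,0,-1.]);x=np.cross(y,z)
    rv=(R0.inv()*R.from_matrix(np.c_[x,y,z])).as_rotvec()/(2*np.pi)
    return d.round(3),rv.round(4)
C=np.array([.590,.102]);YAW=-12.8
def case(x,y):
    a=np.radians(YAW);return C+[x*np.cos(a)-y*np.sin(a),x*np.sin(a)+y*np.cos(a)]
E
python3 - <<'E'
from h import *
from bench import r
for n,reg in(("top",{'bin':(205,250,370,420),'jar':(150,185,360,395),'reel':(222,252,170,205),'drop':(125,160,218,250)}),("scene",{'bin':(250,295,310,358),'jar':(218,250,360,388),'drop':(135,168,304,325)})):
    c=dict(np.load(f"pics/{n}0.npz"));P=cloud(c)
    for k,(r0,r1,c0,c1) in reg.items():
        M=np.zeros(P.shape[:2],bool);M[r0:r1,c0:c1]=1
        M&=(P[...,2]>0.008)&(P[...,2]<.2)
        T=M&(P[...,2]>(.036 if k=='bin' else .03))
        print(n,k,rect(P,M),rect(P,T),P[M][:,2].max().round(3))
s=r.read_state()
for p in ([*case(30,0),.075],[*case(8,42),.1],[*case(8,-42),.1]):
    print(np.round(p,3),go(s["ee_pos"],s["eef_rot"],p,77.2))
E
```

```text
top bin (234, array([ 510.4, -251.1]), array([64. , 82.3]), 22.3, np.float64(0.0341)) (143, array([ 510.4, -251.1]), array([64. , 82.3]), 22.3, np.float64(0.0417)) 0.047
top jar (306, array([ 686.7, -202. ]), array([51.5, 51.5]), 86.7, np.float64(0.0455)) (277, array([ 686.7, -202. ]), array([51.5, 51.5]), 86.7, np.float64(0.0483)) 0.056
top reel (282, array([487.6, 350.6]), array([48.9, 48.2]), 89.9, np.float64(0.0385)) (248, array([487.6, 350.6]), array([48.9, 48.2]), 89.9, np.float64(0.0414)) 0.046
top drop (258, array([761.9, 221.1]), array([37.2, 44.1]), 45.7, np.float64(0.0552)) (217, array([762. , 221.2]), array([36.9, 44.1]), 45.7, np.float64(0.062)) 0.109
scene bin (640, array([ 512.8, -252. ]), array([66.3, 82.8]), 22.7, np.float64(0.0282)) (200, array([ 512.8, -252. ]), array([66.3, 82.8]), 22.7, np.float64(0.0414)) 0.048
scene jar (396, array([ 713.5, -179.4]), array([126.2,  59.5]), 40.2, np.float64(0.0366)) (258, array([ 688.3, -206.4]), array([53.3, 52. ]), 65.1, np.float64(0.0469)) 0.053
scene drop (253, array([803., 287.]), array([197.2,  62.1]), 67.9, np.float64(0.0475)) (181, array([761.7, 214.5]), array([33.1, 39.6]), 57.1, np.float64(0.0595)) 0.11
[29.844 -6.544  0.075] (array([-202.13 ,   21.004,    0.713]), array([-0.0002, -0.    , -0.0185]))
[17.696 39.286  0.1  ] (array([-2.39530e+01,  2.82086e+02,  2.12000e-01]), array([-0.0002, -0.    , -0.0185]))
[ -0.914 -42.627   0.1  ] (array([ -88.956, -274.128,    0.911]), array([-0.0002, -0.    , -0.0185]))
```

```bash
python3 - <<'E'
from h import *
from bench import r
s=r.read_state()
for p in ([*case(.025,0),.075],[*case(.008,.042),.1],[*case(.008,-.042),.1]):
    print(np.round(p,3),go(s["ee_pos"],s["eef_rot"],p,77.2))
E
```

```text
[0.614 0.096 0.075] (array([-3.647, -2.192,  0.734]), array([-0.0002, -0.    , -0.0185]))
[0.607 0.141 0.1  ] (array([-3.502, -1.927,  0.567]), array([-0.0002, -0.    , -0.0185]))
[0.588 0.059 0.1  ] (array([-3.567, -2.483,  0.568]), array([-0.0002, -0.    , -0.0185]))
```

```bash
python3 -m pendant '[{"dp":[-0.91,-0.55,0],"rotation":[0,0,0],"jaw":0},{"dp":[-0.91,-0.55,0],"rotation":[0,0,0],"jaw":0},{"dp":[-0.91,-0.55,0],"rotation":[0,0,0],"jaw":0}]' 20
python3 -m pendant '[{"dp":[-0.91,-0.55,0],"rotation":[0,0,0],"jaw":0},{"dp":[-0.91,-0.55,0],"rotation":[0,0,0],"jaw":0},{"dp":[-0.91,-0.55,0],"rotation":[0,0,0],"jaw":0}]'
python3 -m pendant '[{"dp":[-0.91,-0.55,0],"rotation":[0,0,0],"jaw":0},{"dp":[-0.91,-0.55,0],"rotation":[0,0,0],"jaw":0},{"dp":[-0.91,-0.55,0],"rotation":[0,0,0],"jaw":0}]'
python3 -m pendant '[{"dp":[-0.91,-0.55,0],"rotation":[0,0,-0.0185],"jaw":0},{"dp":[-0.91,-0.55,0.4],"rotation":[0,0,-0.0185],"jaw":0},{"dp":[-0.91,-0.55,0.65],"rotation":[0,0,-0.0185],"jaw":0},{"dp":[-0.91,-0.55,0.65],"rotation":[0,0,-0.0185],"jaw":0}]'
```

```text
time: 0.48
ee_pos: [0.312, 0.463, 0.1852]
eef_rot: [0.171, 0.985, -0.0, 0.0]
ft_force: [0.0, 0.7, 0.1]
width: 0.065
grip_force: 0.0
time: 0.85
ee_pos: [0.4128, 0.3394, 0.1852]
eef_rot: [0.171, 0.985, -0.0, 0.0]
ft_force: [-0.5, 0.5, 0.2]
width: 0.0348
grip_force: 0.0
time: 1.23
ee_pos: [0.5136, 0.2159, 0.1852]
eef_rot: [0.171, 0.985, -0.0, 0.0]
ft_force: [0.2, 1.2, -0.3]
width: 0.0058
grip_force: 0.0
time: 1.72
ee_pos: [0.6117, 0.093, 0.084]
eef_rot: [0.113, 0.994, -0.002, -0.003]
ft_force: [-0.1, -0.2, 0.6]
width: 0.0005
grip_force: 0.0
```

```bash
python3 -m pendant '[{"dp":[0,0,0.1],"rotation":[0,0,0],"jaw":0},{"dp":[0,0,0.18],"rotation":[0,0,0],"jaw":0},{"dp":[0,0,0.2],"rotation":[0,0,0],"jaw":0},{"dp":[0,0,0.2],"rotation":[0,0,0],"jaw":0}]'

```

```text
time: 2.22
ee_pos: [0.6132, 0.097, 0.0585]
eef_rot: [0.111, 0.994, 0.0, 0.0]
ft_force: [0.4, 0.4, 0.8]
width: 0.0003
grip_force: 0.0
```

```bash
python3 -m pendant '[{"dp":[0,0,0.02],"rotation":[0,0,0],"jaw":0},{"dp":[0,0,0.03],"rotation":[0,0,0],"jaw":0},{"dp":[0,0,0.03],"rotation":[0,0,0],"jaw":0}]'

```

```text
time: 2.6
ee_pos: [0.6131, 0.0961, 0.0533]
eef_rot: [0.112, 0.994, 0.0, -0.0]
ft_force: [-0.3, 0.4, -0.5]
width: 0.0001
grip_force: 0.0
```

```bash
python3 -m pendant '[{"dp":[0,0,0.015],"rotation":[0,0,0],"jaw":0},{"dp":[0,0,0.02],"rotation":[0,0,0],"jaw":0},{"dp":[0,0,0.02],"rotation":[0,0,0],"jaw":0}]'

```

```text
time: 2.98
ee_pos: [0.613, 0.0962, 0.0502]
eef_rot: [0.112, 0.994, 0.0, -0.0]
ft_force: [-0.5, -0.7, 0.2]
width: 0.0006
grip_force: 0.0
```

```bash
python3 - <<'E'
from bench import camera
from h import *
c=camera("scene");s=camera("wrist")
a=cv2.resize(c["image"][120:240,200:360],(800,600),interpolation=2)
cv2.imwrite("pics/d.png",np.hstack([cv2.resize(a,(480,360)),cv2.resize(s["image"],(320,200)).repeat(1,0) if 0 else cv2.copyMakeBorder(cv2.resize(s["image"],(320,200)),0,160,0,0,0)])[:,:,::-1])
print(s["T"].round(3).tolist())
E
```

```text
[[0.222, 0.933, 0.282, 0.535], [0.975, -0.212, -0.065, 0.114], [-0.001, 0.289, -0.957, 0.25], [0.0, 0.0, 0.0, 1.0]]
```

View pics/d.png

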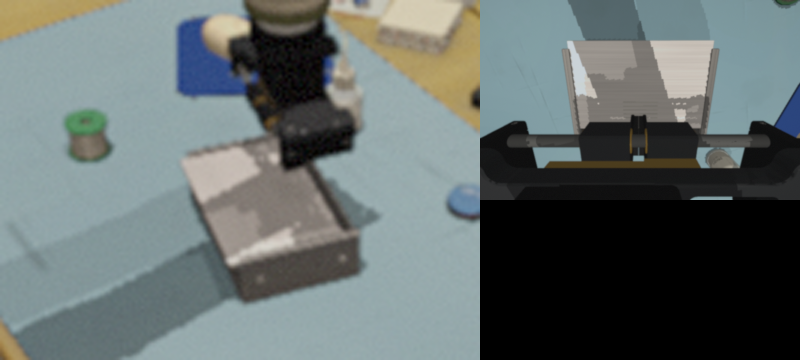

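The left panel shows the gripper just over the lid, behind the case's far-left corner. The wrist panel shows the closed fingers over the lid's middle at (640,140). There is no contact yet, so I'll keep lowering while watching the force.

```bash
python3 -m pendant '[{"dp":[0,0,0.01],"rotation":[0,0,0],"jaw":0},{"dp":[0,0,0.014],"rotation":[0,0,0],"jaw":0}]';python3 -m pendant '[{"dp":[0,0,0.01],"rotation":[0,0,0],"jaw":0},{"dp":[0,0,0.014],"rotation":[0,0,0],"jaw":0}]'

```

```text
time: 3.32
ee_pos: [0.613, 0.0962, 0.0481]
eef_rot: [0.112, 0.994, 0.0, -0.0]
ft_force: [0.6, -0.4, -0.4]
width: 0.0002
grip_force: 0.0
time: 3.58
ee_pos: [0.613, 0.0962, 0.046]
eef_rot: [0.112, 0.994, 0.0, -0.0]
ft_force: [-0.2, -0.8, 0.4]
width: 0.0008
grip_force: 0.0
```

```bash
python3 -m pendant '[{"dp":[0,0,0.01],"rotation":[0,0,0],"jaw":0},{"dp":[0,0,0.014],"rotation":[0,0,0],"jaw":0}]';python3 -m pendant '[{"dp":[0,0,0.01],"rotation":[0,0,0],"jaw":0},{"dp":[0,0,0.014],"rotation":[0,0,0],"jaw":0}]'
python3 - <<'E'
from bench import camera
from h import *
for n in("wrist","scene"):
    c=camera(n);P=cloud(c);M=(c["z_map"]>0)&(np.hypot(P[...,0]-.613,P[...,1]-.096)<.12)&(P[...,2]>.045)
    h,e=np.histogram(P[M][:,2],bins=np.arange(.045,.14,.005));print(n,h)
    # lowest of robot seen close to TCP
    N=(np.hypot(P[...,0]-.613,P[...,1]-.096)<.035)&(P[...,2]>.03)&(P[...,2]<.12);print(np.percentile(P[N][:,2],[0,5,25,50,75,100]).round(4) if N.any() else 0,N.sum())
E
```

```text
time: 3.82
ee_pos: [0.613, 0.0962, 0.0439]
eef_rot: [0.112, 0.994, 0.0, -0.0]
ft_force: [-0.1, -0.5, -0.5]
width: 0.0001
grip_force: 0.0
time: 4.08
ee_pos: [0.613, 0.0962, 0.0418]
eef_rot: [0.112, 0.994, 0.0, -0.0]
ft_force: [0.2, 0.7, -0.3]
width: 0.0004
grip_force: 0.0
wrist [   36 10829 37837   469     0     0    12    99   116   118   133   157
   131   123   122    84   374     4    44]
[0.0533 0.0545 0.0551 0.0556 0.0563 0.12  ] 5617
scene [ 51 418 989  93   0   0   1   8   4   1   1   1   1   0   0   0   0   0
   0]
[0.0509 0.0531 0.055  0.0563 0.0579 0.1065] 206
```

```bash
python3 - <<'E'
from bench import camera
from h import *
c=camera("wrist");P=cloud(c);np.savez("pics/w2.npz",**c)
cv2.imwrite("pics/w2.png",cv2.resize(c["image"][170:340,190:450],(780,510),interpolation=2)[:,:,::-1])
for v in range(215,300,6): print(v,[P[v,u].round(3).tolist() for u in (305,320,330)])
s=camera("scene");cv2.imwrite("pics/s2.png",s["image"][:,:,::-1])
E
```

```text
215 [[0.599, 0.091, 0.056], [0.602, 0.101, 0.054], [0.603, 0.108, 0.055]]
221 [[0.604, 0.09, 0.054], [0.605, 0.101, 0.058], [0.608, 0.107, 0.055]]
227 [[0.608, 0.089, 0.056], [0.61, 0.099, 0.056], [0.612, 0.106, 0.055]]
233 [[0.6, 0.092, 0.085], [0.603, 0.101, 0.083], [0.603, 0.107, 0.086]]
239 [[0.6, 0.093, 0.093], [0.604, 0.101, 0.09], [0.603, 0.106, 0.093]]
245 [[0.6, 0.093, 0.101], [0.603, 0.1, 0.098], [0.603, 0.106, 0.101]]
251 [[0.6, 0.093, 0.108], [0.604, 0.1, 0.105], [0.603, 0.106, 0.108]]
257 [[0.601, 0.093, 0.113], [0.604, 0.1, 0.112], [0.603, 0.105, 0.114]]
263 [[0.601, 0.094, 0.12], [0.604, 0.1, 0.117], [0.578, 0.109, 0.164]]
269 [[0.58, 0.1, 0.162], [0.581, 0.105, 0.162], [0.58, 0.108, 0.165]]
275 [[0.58, 0.1, 0.165], [0.581, 0.105, 0.165], [0.582, 0.108, 0.165]]
281 [[0.582, 0.1, 0.166], [0.582, 0.104, 0.166], [0.583, 0.107, 0.166]]
287 [[0.583, 0.1, 0.166], [0.584, 0.104, 0.166], [0.584, 0.107, 0.167]]
293 [[0.585, 0.099, 0.167], [0.586, 0.104, 0.167], [0.587, 0.107, 0.166]]
299 [[0.609, 0.092, 0.135], [0.616, 0.097, 0.128], [0.588, 0.106, 0.168]]
```

View pics/w2.png

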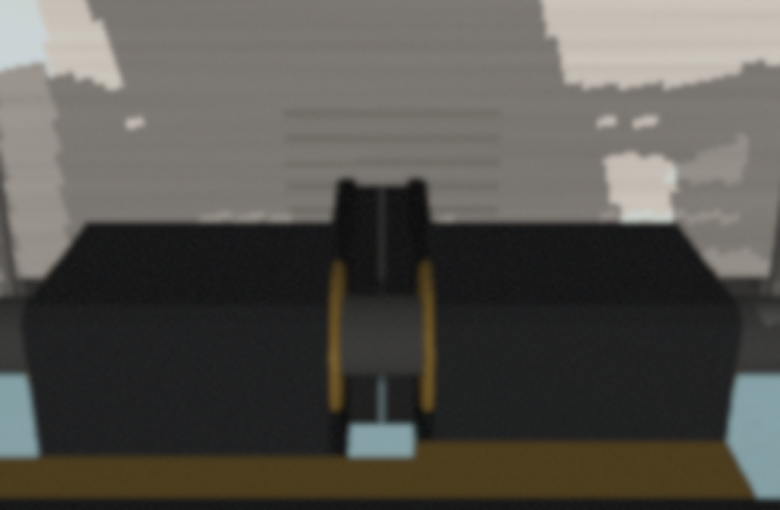

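The wrist crop shows the closed fingertips ending at (380,182), about row 231 of the full image. Depth puts the tips at z≈0.081 while the reported TCP is 0.042, so the fingers really end about 38 mm above the reported TCP. That explains the missing contact. I'll lower most of the gap, then feel for the lid.

```bash
python3 -m pendant '[{"dp":[0,0,0.07],"rotation":[0,0,0],"jaw":0},{"dp":[0,0,0.13],"rotation":[0,0,0],"jaw":0},{"dp":[0,0,0.13],"rotation":[0,0,0],"jaw":0}]'
python3 - <<'E'
from bench import camera
from h import *
c=camera("wrist");P=cloud(c)
for v in range(215,250,3): print(v,[P[v,u].round(3).tolist() for u in (305,330)])
E
```

```text
time: 4.65
ee_pos: [0.6122, 0.096, 0.0211]
eef_rot: [0.112, 0.994, -0.0, -0.001]
ft_force: [-0.5, 0.6, -1.3]
width: 0.0005
grip_force: 0.0
215 [[0.591, 0.094, 0.056], [0.595, 0.109, 0.055]]
218 [[0.593, 0.093, 0.056], [0.597, 0.108, 0.056]]
221 [[0.595, 0.093, 0.055], [0.599, 0.108, 0.056]]
224 [[0.597, 0.092, 0.055], [0.601, 0.107, 0.055]]
227 [[0.599, 0.092, 0.056], [0.603, 0.107, 0.056]]
230 [[0.599, 0.092, 0.06], [0.603, 0.107, 0.06]]
233 [[0.6, 0.092, 0.064], [0.603, 0.107, 0.064]]
236 [[0.599, 0.092, 0.069], [0.603, 0.106, 0.069]]
239 [[0.599, 0.092, 0.073], [0.602, 0.106, 0.073]]
242 [[0.599, 0.093, 0.077], [0.603, 0.106, 0.076]]
245 [[0.6, 0.093, 0.08], [0.602, 0.106, 0.081]]
248 [[0.599, 0.093, 0.085], [0.602, 0.106, 0.084]]
```

```bash
python3 -m pendant '[{"dp":[0,0,0.01],"rotation":[0,0,0],"jaw":0},{"dp":[0,0,0.01],"rotation":[0,0,0],"jaw":0}]';python3 -m pendant '[{"dp":[0,0,0.01],"rotation":[0,0,0],"jaw":0},{"dp":[0,0,0.014],"rotation":[0,0,0],"jaw":0}]';python3 -m pendant '[{"dp":[0,0,0.01],"rotation":[0,0,0],"jaw":0},{"dp":[0,0,0.01],"rotation":[0,0,0],"jaw":0}]'

```

```text
time: 4.95
ee_pos: [0.6132, 0.0962, 0.021]
eef_rot: [0.112, 0.994, 0.0, 0.0]
ft_force: [-0.2, 0.1, 0.1]
width: 0.0006
grip_force: 0.0
time: 5.2
ee_pos: [0.613, 0.0962, 0.0188]
eef_rot: [0.112, 0.994, 0.0, -0.0]
ft_force: [-0.3, 0.6, 0.0]
width: 0.0
grip_force: 0.0
time: 5.45
ee_pos: [0.6139, 0.0961, 0.0183]
eef_rot: [0.112, 0.994, 0.0, 0.001]
ft_force: [-1.3, -0.1, 7.1]
width: 0.0002
grip_force: 3.3
```

```bash
python3 -m pendant '[{"dp":[0,0,0.01],"rotation":[0,0,0],"jaw":0},{"dp":[0.05,0,0.01],"rotation":[0,0,0],"jaw":0},{"dp":[0.1,0,0.01],"rotation":[0,0,0],"jaw":0},{"dp":[0.15,0,0.01],"rotation":[0,0,0],"jaw":0}]';python3 - <<'E'
from bench import camera,r
from h import *
print(r.read_state()["ft_force"])
c=camera("top");P=cloud(c)
M=np.zeros(P.shape[:2],bool);M[180:300,225:322]=1
# rear edge gap / front extent of lid along the case axis at left strip
a=np.radians(YAW);D=P[...,:2]-C;x=D[...,0]*np.cos(a)+D[...,1]*np.sin(a);y=-D[...,0]*np.sin(a)+D[...,1]*np.cos(a)
L=(abs(P[...,2]-.055)<.003)&(abs(y)<.085)&(x<.03)&(x>-.2);print(np.percentile(x[L],[0,.5,1,2]),L.sum())
E
```

```text
time: 5.95
ee_pos: [0.5937, 0.1007, 0.0182]
eef_rot: [0.112, 0.994, 0.001, 0.003]
ft_force: [2.5, -3.0, 12.7]
width: 0.0007
grip_force: 6.3
[ 2.48574946 -3.02857843 12.66250302]
[-0.09540499 -0.0950934  -0.09457112 -0.09381877] 470
```

The lid follows the finger (d≈30 mm). I'll drag it on to the stop.

```bash
python3 -m pendant '[{"dp":[0.07,0,0],"rotation":[0,0,0],"jaw":0},{"dp":[0.14,0,0],"rotation":[0,0,0],"jaw":0},{"dp":[0.21,0,0],"rotation":[0,0,0],"jaw":0},{"dp":[0.28,0,0],"rotation":[0,0,0],"jaw":0},{"dp":[0.35,0,0],"rotation":[0,0,0],"jaw":0},{"dp":[0.42,0,0],"rotation":[0,0,0],"jaw":0},{"dp":[0.49,0,0],"rotation":[0,0,0],"jaw":0},{"dp":[0.53,0,0],"rotation":[0,0,0],"jaw":0}]'; python3 -m pendant '[{"dp":[0.01,0,0],"rotation":[0,0,0],"jaw":0},{"dp":[0.02,0,0],"rotation":[0,0,0],"jaw":0}]';python3 - <<'E'
from bench import camera,r
from h import *
c=camera("top");P=cloud(c)
a=np.radians(YAW);D=P[...,:2]-C;x=D[...,0]*np.cos(a)+D[...,1]*np.sin(a);y=-D[...,0]*np.sin(a)+D[...,1]*np.cos(a)
L=(abs(P[...,2]-.055)<.003)&(abs(y)<.085)&(x<.03)&(x>-.2);print(np.percentile(x[L],[0,.5,1,2]),L.sum())
E
```

```text
time: 7.0
ee_pos: [0.517, 0.1187, 0.0182]
eef_rot: [0.112, 0.994, 0.001, 0.004]
ft_force: [6.2, -1.7, 9.8]
width: 0.0007
grip_force: 4.5
time: 7.25
ee_pos: [0.5146, 0.1196, 0.0183]
eef_rot: [0.112, 0.994, 0.001, 0.004]
ft_force: [7.5, -1.8, 8.8]
width: 0.0009
grip_force: 4.5
[-0.17033438 -0.17013893 -0.16974945 -0.16920398] 392
```

Lid front at case x = −170 mm, so d≈105 mm, at the stop. I'll lift off and look into the case.

```bash
python3 -m pendant '[{"dp":[0,0,-0.1],"rotation":[0,0,0],"jaw":0},{"dp":[0,0,-0.4],"rotation":[0,0,0],"jaw":0},{"dp":[0,0,-0.6],"rotation":[0,0,0],"jaw":0},{"dp":[0,0,-0.6],"rotation":[0,0,0],"jaw":0}]';python3 - <<'E'
from bench import camera,r
from h import *
w=camera("wrist");t=camera("top");s=camera("scene")
for n,c in(("w",w),("t",t),("s",s)):
    np.savez(f"pics/{n}3.npz",**c)
    P=cloud(c);a=np.radians(YAW);D=P[...,:2]-C;x=D[...,0]*np.cos(a)+D[...,1]*np.sin(a);y=-D[...,0]*np.sin(a)+D[...,1]*np.cos(a)
    I=(c["z_map"]>0)&(x>-.03)&(x<.05)&(abs(y)<.08)
    for nm,sg in(("L",1),("R",-1)):
        for lo,hi in((.026,.036),(.040,.050)):
            Q=I&(y*sg>.01)&(P[...,2]>lo)&(P[...,2]<hi)
            if Q.sum()>3:
                q=np.c_[x[Q],y[Q]]*1000;(cc,rr)=cv2.minEnclosingCircle(q.astype(np.float32));print(n,nm,lo,Q.sum(),"case",np.round(cc,1),round(rr,1),"z",np.median(P[Q][:,2]).round(4))
cv2.imwrite("pics/w3.png",w["image"][:,:,::-1])
E
```

```text
time: 7.8
ee_pos: [0.5119, 0.12, 0.1086]
eef_rot: [0.112, 0.994, 0.001, 0.002]
ft_force: [0.4, 0.4, -0.1]
width: 0.0006
grip_force: 0.0
t L 0.026 42 case [ 7.  40.7] 15.7 z 0.0316
t L 0.04 12 case [ 6.6 39.2] 6.1 z 0.0432
t R 0.026 70 case [  7.  -42.2] 15.7 z 0.0318
t R 0.04 17 case [  7.1 -40.7] 6.3 z 0.0442
s L 0.026 43 case [ 7.5 42.4] 20.7 z 0.0322
s L 0.04 13 case [ 9.4 41.1] 9.4 z 0.0444
s R 0.026 47 case [  9.3 -44.7] 17.5 z 0.0319
s R 0.04 15 case [  8.3 -43.2] 7.1 z 0.0449
```

View pics/w3.png

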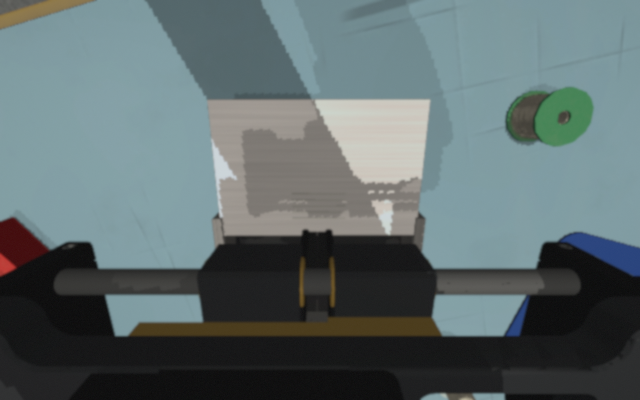

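The wrist view looks back at the robot: the lid is pulled out, its front edge at (320,100), and the fingers are at (317,235). Two views agree on the plungers: body tops at z≈0.032, pin tops at z≈0.0445, at case (8,±42). Before grasping I'll check how far the gripper's body sits above the real tip.

```bash
python3 - <<'E'
from h import *
from bench import r
c=dict(np.load("pics/w3.npz"));P=cloud(c)
for u in (230,270,311,321,400):
    print(u,[(v,*P[v,u].round(3).tolist()) for v in range(232,340,6) if P[v,u,2]>.08])
s=dict(np.load("pics/s3.npz"));Q=cloud(s)
M=(s["z_map"]>0)&(np.hypot(Q[...,0]-.512,Q[...,1]-.12)<.11)&(Q[...,2]>.09)
print(np.histogram(Q[M][:,2],bins=np.arange(.09,.26,.01)))
q=r.read_state()
print(go(q["ee_pos"],q["eef_rot"],[*case(.008,.042),.03],77.2))
E
```

```text
230 [(244, 0.467, 0.101, 0.222), (250, 0.468, 0.101, 0.225), (256, 0.468, 0.103, 0.23), (262, 0.468, 0.104, 0.233), (268, 0.469, 0.105, 0.236), (274, 0.469, 0.105, 0.239), (280, 0.471, 0.105, 0.24), (286, 0.472, 0.105, 0.241), (292, 0.474, 0.104, 0.24), (298, 0.476, 0.103, 0.24), (304, 0.478, 0.103, 0.24), (310, 0.48, 0.102, 0.24), (316, 0.482, 0.101, 0.24), (322, 0.482, 0.102, 0.242), (328, 0.482, 0.103, 0.245), (334, 0.482, 0.103, 0.247)]
270 [(244, 0.471, 0.113, 0.221), (250, 0.471, 0.114, 0.226), (256, 0.471, 0.115, 0.23), (262, 0.471, 0.115, 0.233), (268, 0.471, 0.116, 0.237), (274, 0.472, 0.116, 0.239), (280, 0.473, 0.116, 0.24), (286, 0.475, 0.115, 0.24), (292, 0.477, 0.115, 0.239), (298, 0.479, 0.114, 0.239), (304, 0.48, 0.114, 0.24), (310, 0.482, 0.113, 0.24), (316, 0.485, 0.112, 0.239), (322, 0.486, 0.112, 0.241), (328, 0.484, 0.113, 0.245), (334, 0.485, 0.114, 0.247)]
311 [(232, 0.501, 0.119, 0.147), (238, 0.501, 0.119, 0.155), (244, 0.501, 0.119, 0.163), (250, 0.5, 0.12, 0.172), (256, 0.501, 0.12, 0.177), (262, 0.501, 0.12, 0.184), (268, 0.501, 0.12, 0.189), (274, 0.479, 
[... 769 characters left out ...]
.221), (250, 0.48, 0.154, 0.225), (256, 0.481, 0.154, 0.229), (262, 0.479, 0.152, 0.234), (268, 0.479, 0.151, 0.237), (274, 0.48, 0.151, 0.239), (280, 0.481, 0.15, 0.239), (286, 0.483, 0.15, 0.239), (292, 0.485, 0.15, 0.24), (298, 0.487, 0.15, 0.24), (304, 0.488, 0.149, 0.24), (310, 0.491, 0.149, 0.24), (316, 0.492, 0.149, 0.24), (322, 0.493, 0.148, 0.242), (328, 0.493, 0.147, 0.244), (334, 0.493, 0.147, 0.246)]
(array([  0,   0,   0,   0,   0,  12,  13,   0,   0,   0,   0,   0,  52,
       114, 161,  91]), array([0.09, 0.1 , 0.11, 0.12, 0.13, 0.14, 0.15, 0.16, 0.17, 0.18, 0.19,
       0.2 , 0.21, 0.22, 0.23, 0.24, 0.25]))
(array([-0.6  ,  0.285,  0.501]), array([-0.0001, -0.0002,  0.    ]))
```

The body is 70 mm above the real tip, as specified, so reported z simply reads 36.5 mm low. Now the left pin.

```bash
python3 -m pendant '[{"dp":[-0.3,0.14,0],"rotation":[0,0,0],"jaw":0},{"dp":[-0.6,0.285,0],"rotation":[0,0,0],"jaw":0},{"dp":[-0.6,0.285,0.3],"rotation":[0,0,0],"jaw":0},{"dp":[-0.6,0.285,0.55],"rotation":[0,0,0],"jaw":0},{"dp":[-0.6,0.285,0.58],"rotation":[0,0,0],"jaw":0},{"dp":[-0.6,0.285,0.58],"rotation":[0,0,0],"jaw":0}]'; python3 -m pendant '[{"dp":[0,0,0],"rotation":[0,0,0],"jaw":0},{"dp":[0,0,0],"rotation":[0,0,0],"jaw":0}]';python3 - <<'E'
from h import *
from bench import r
q=r.read_state()
print(go(q["ee_pos"],q["eef_rot"],[*case(.008,.042),.012],77.2))
E
```

```text
time: 8.7
ee_pos: [0.608, 0.1411, 0.0193]
eef_rot: [0.112, 0.994, -0.0, -0.0]
ft_force: [0.4, 0.8, 0.3]
width: 0.0005
grip_force: 0.0
time: 8.95
ee_pos: [0.6087, 0.1415, 0.0202]
eef_rot: [0.112, 0.994, 0.001, 0.001]
ft_force: [-0.1, -0.5, 0.2]
width: 0.0009
grip_force: 0.0
(array([ 0.01 , -0.004,  0.055]), array([ 0.0002,  0.0003, -0.    ]))
```

```bash
python3 -m pendant '[{"dp":[0.01,0,0.04],"rotation":[0,0,0],"jaw":0},{"dp":[0.01,0,0.07],"rotation":[0,0,0],"jaw":0},{"dp":[0.01,0,0.07],"rotation":[0,0,0],"jaw":0}]'; for i in 1; do :; done
python3 -m pendant '[{"dp":[0,0,0.01],"rotation":[0,0,0],"jaw":0},{"dp":[0,0,0.014],"rotation":[0,0,0],"jaw":0},{"dp":[0,0,0.014],"rotation":[0,0,0],"jaw":0}]'
python3 -m pendant '[{"dp":[0,0,0.01],"rotation":[0,0,0],"jaw":0},{"dp":[0,0,0.01],"rotation":[0,0,0],"jaw":0},{"dp":[0,0,0.01],"rotation":[0,0,0],"jaw":0}]'
```

```text
time: 9.32
ee_pos: [0.6064, 0.1417, 0.0081]
eef_rot: [0.111, 0.994, 0.0, -0.0]
ft_force: [-0.6, 0.1, 3.1]
width: 0.0008
grip_force: 1.2
time: 9.7
ee_pos: [0.6065, 0.1416, 0.0065]
eef_rot: [0.112, 0.994, 0.0, 0.0]
ft_force: [-2.6, 0.1, 5.1]
width: 0.0005
grip_force: 2.8
time: 10.07
ee_pos: [0.6067, 0.1417, 0.0054]
eef_rot: [0.112, 0.994, 0.0, 0.0]
ft_force: [-3.2, -0.3, 7.6]
width: 0.0007
grip_force: 3.9
```

The left spring gives 7.6 N at about 3 mm, so it is firm. One more millimetre, then up and over to the right pin.

```bash
python3 -m pendant '[{"dp":[0,0,0.01],"rotation":[0,0,0],"jaw":0},{"dp":[0,0,0.01],"rotation":[0,0,0],"jaw":0}]'
python3 -m pendant '[{"dp":[0,0,-0.06],"rotation":[0,0,0],"jaw":0},{"dp":[0,0,-0.12],"rotation":[0,0,0],"jaw":0},{"dp":[0,-0.25,-0.15],"rotation":[0,0,0],"jaw":0},{"dp":[0,-0.5,-0.13],"rotation":[0,0,0],"jaw":0},{"dp":[0,-0.56,-0.12],"rotation":[0,0,0],"jaw":0},{"dp":[0,-0.56,-0.08],"rotation":[0,0,0],"jaw":0},{"dp":[0,-0.56,-0.05],"rotation":[0,0,0],"jaw":0},{"dp":[0,-0.56,-0.05],"rotation":[0,0,0],"jaw":0}]';python3 - <<'E'
from h import *
from bench import r
q=r.read_state()
print(go(q["ee_pos"],q["eef_rot"],[*case(.008,-.042),.0085],77.2))
E
```

```text
time: 10.32
ee_pos: [0.6067, 0.1417, 0.0041]
eef_rot: [0.112, 0.994, 0.0, 0.0]
ft_force: [-3.7, -0.0, 11.3]
width: 0.0004
grip_force: 5.2
time: 11.32
ee_pos: [0.5876, 0.0609, 0.01]
eef_rot: [0.111, 0.994, -0.0, -0.001]
ft_force: [-0.2, 0.9, 0.7]
width: 0.0005
grip_force: 0.0
(array([-0.008, -0.009,  0.01 ]), array([-0.    , -0.0002,  0.0003]))
```

```bash
python3 -m pendant '[{"dp":[0,0,0.02],"rotation":[0,0,0],"jaw":0},{"dp":[0,0,0.025],"rotation":[0,0,0],"jaw":0},{"dp":[0,0,0.025],"rotation":[0,0,0],"jaw":0}]'
python3 -m pendant '[{"dp":[0,0,0.013],"rotation":[0,0,0],"jaw":0},{"dp":[0,0,0.013],"rotation":[0,0,0],"jaw":0},{"dp":[0,0,0.013],"rotation":[0,0,0],"jaw":0}]'
```

```text
time: 11.7
ee_pos: [0.5879, 0.0598, 0.007]
eef_rot: [0.111, 0.994, 0.0, 0.0]
ft_force: [-0.7, 1.2, 0.4]
width: 0.0007
grip_force: 0.2
time: 12.08
ee_pos: [0.588, 0.0597, 0.0051]
eef_rot: [0.112, 0.994, 0.0, 0.0]
ft_force: [-0.0, 0.3, 1.3]
width: 0.0005
grip_force: 0.5
```

The right spring gives about 1.3 N at 3.5 mm, so it is worn out. Next I go up, open to 52 mm and lower around the right plunger.

```bash
python3 -m pendant '[{"dp":[0,0,0.01],"rotation":[0,0,0],"jaw":0},{"dp":[0,0,0.01],"rotation":[0,0,0],"jaw":0}]'
python3 -m pendant '[{"dp":[0,0,-0.06],"rotation":[0,0,0],"jaw":0},{"dp":[0,0,-0.15],"rotation":[0,0,0],"jaw":0},{"dp":[0,0,-0.2],"rotation":[0,0,0],"jaw":0.3},{"dp":[0,0,-0.2],"rotation":[0,0,0],"jaw":0.6},{"dp":[0,0,-0.2],"rotation":[0,0,0],"jaw":0.6},{"dp":[0,0,-0.2],"rotation":[0,0,0],"jaw":0.6},{"dp":[0,0,-0.2],"rotation":[0,0,0],"jaw":0.6}]' 15
```

```text
time: 12.32
ee_pos: [0.5879, 0.0597, 0.0035]
eef_rot: [0.112, 0.994, 0.0, 0.0]
ft_force: [0.4, 1.5, 1.1]
width: 0.0005
grip_force: 0.7
time: 13.2
ee_pos: [0.5876, 0.0596, 0.0332]
eef_rot: [0.112, 0.994, -0.0, -0.0]
ft_force: [0.5, -0.8, -0.3]
width: 0.0424
grip_force: 0.0
```

```bash
python3 -m pendant '[{"dp":[0,0,0],"rotation":[0,0,0],"jaw":0.6},{"dp":[0,0,0.1],"rotation":[0,0,0],"jaw":0.6},{"dp":[0,0,0.2],"rotation":[0,0,0],"jaw":0.6},{"dp":[0,0,0.3],"rotation":[0,0,0],"jaw":0.6},{"dp":[0,0,0.34],"rotation":[0,0,0],"jaw":0.6},{"dp":[0,0,0.355],"rotation":[0,0,0],"jaw":0.6},{"dp":[0,0,0.355],"rotation":[0,0,0],"jaw":0.6}]'
python3 -m pendant '[{"dp":[0,0,0],"rotation":[0,0,0],"jaw":0},{"dp":[0,0,0],"rotation":[0,0,0],"jaw":0},{"dp":[0,0,0],"rotation":[0,0,0],"jaw":0},{"dp":[0,0,0],"rotation":[0,0,0],"jaw":0},{"dp":[0,0,0],"rotation":[0,0,0],"jaw":0}]' 15
```

```text
time: 14.08
ee_pos: [0.5881, 0.0596, -0.0195]
eef_rot: [0.112, 0.994, 0.0, 0.0]
ft_force: [0.6, -0.6, 0.2]
width: 0.0521
grip_force: 0.0
time: 14.7
ee_pos: [0.5881, 0.0598, -0.0194]
eef_rot: [0.111, 0.994, 0.0, 0.0]
ft_force: [0.2, 0.6, 3.7]
width: 0.0313
grip_force: 15.0
```

```bash
python3 -m pendant '[{"dp":[0,0,-0.1],"rotation":[0,0,0],"jaw":0},{"dp":[0,0,-0.3],"rotation":[0,0,0],"jaw":0},{"dp":[0,0,-0.6],"rotation":[0,0,0],"jaw":0},{"dp":[0,0,-0.6],"rotation":[0,0,0],"jaw":0}]' 20
python3 - <<'E'
from h import *
from bench import r
q=r.read_state();print(q["width"],go(q["ee_pos"],q["eef_rot"],[.5115,-.2515,.07],112.4))
E
```

```text
time: 15.2
ee_pos: [0.5904, 0.0596, 0.0747]
eef_rot: [0.112, 0.994, 0.001, 0.003]
ft_force: [0.1, -0.0, -0.2]
width: 0.0309
grip_force: 20.0
0.030938019169834182 (array([ 0.052, -2.139,  0.025]), array([ 0.0002,  0.0011, -0.0979]))
```

```bash
python3 -m pendant '[{"dp":[0.02,-0.35,0],"rotation":[0,0,0],"jaw":0},{"dp":[0.02,-0.7,0],"rotation":[0,0,0],"jaw":0},{"dp":[0.02,-1,0],"rotation":[0,0,0],"jaw":0}]'
python3 -m pendant '[{"dp":[0.03,-0.35,0],"rotation":[0,0,-0.028],"jaw":0},{"dp":[0.03,-0.7,0],"rotation":[0,0,-0.056],"jaw":0},{"dp":[0.03,-1,0],"rotation":[0,0,-0.084],"jaw":0},{"dp":[0.03,-1,0],"rotation":[0,0,-0.098],"jaw":0},{"dp":[0.03,-1,0],"rotation":[0,0,-0.098],"jaw":0},{"dp":[0.03,-1,0],"rotation":[0,0,-0.098],"jaw":0}]'
python3 - <<'E'
from h import *
from bench import r,camera
q=r.read_state();print(q["width"],go(q["ee_pos"],q["eef_rot"],[.5115,-.2515,.0],112.4))
c=camera("top");s=camera("scene")
cv2.imwrite("pics/e.png",np.hstack([cv2.resize(c["image"][180:260,350:450],(400,320)),cv2.resize(s["image"][220:320,280:405],(400,320))])[:,:,::-1])
E
```

```text
time: 15.58
ee_pos: [0.5506, -0.0881, 0.0702]
eef_rot: [0.112, 0.994, -0.0, -0.0]
ft_force: [0.6, 0.9, -1.8]
width: 0.0313
grip_force: 20.0
time: 16.32
ee_pos: [0.5141, -0.2304, 0.0701]
eef_rot: [-0.194, 0.981, 0.0, -0.0]
ft_force: [-0.2, -0.5, -0.7]
width: 0.0313
grip_force: 20.0
0.03133354028726497 (array([ 0.07 , -0.124,  0.467]), array([ 0.0001, -0.    ,  0.0001]))
```

View pics/e.png

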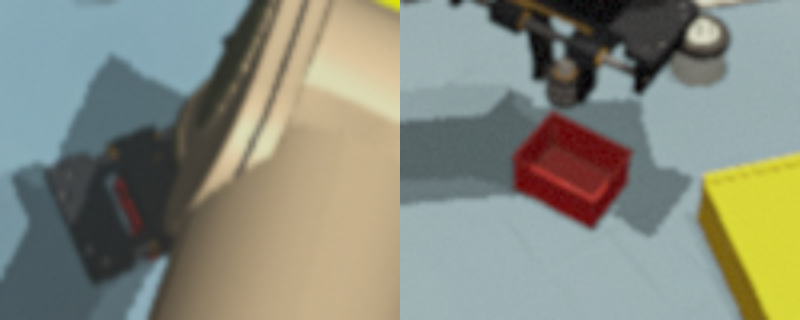

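Left panel: the gripper over the bin area. Right panel: the plunger held at (565,90), just short of the red bin at (572,165). I'll centre over it and lower in.

```bash
python3 -m pendant '[{"dp":[0.07,-0.124,0],"rotation":[0,0,0],"jaw":0},{"dp":[0.07,-0.124,0],"rotation":[0,0,0],"jaw":0},{"dp":[0.07,-0.124,0.15],"rotation":[0,0,0],"jaw":0},{"dp":[0.07,-0.124,0.2],"rotation":[0,0,0],"jaw":0},{"dp":[0.07,-0.124,0.2],"rotation":[0,0,0],"jaw":0},{"dp":[0.07,-0.124,0.2],"rotation":[0,0,0],"jaw":0}]'
python3 - <<'E'
from h import *
from bench import r,camera
q=r.read_state();print(go(q["ee_pos"],q["eef_rot"],[.5115,-.2515,-.0175],112.4))
c=camera("wrist");P=cloud(c)
# bin rim relative
M=(c["z_map"]>0)&(P[...,2]>.036)&(P[...,2]<.047)&(np.hypot(P[...,0]-.511,P[...,1]+.251)<.07);print(rect(P,M))
b=(P[...,2]>.065)&(np.hypot(P[...,0]-.511,P[...,1]+.251)<.025)&(P[...,2]<.1);print(rect(P,b),P[b].min(0))
s=camera("scene");
cv2.imwrite("pics/f.png",np.hstack([cv2.resize(c["image"],(480,300)),cv2.resize(s["image"][220:320,300:405],(315,300))])[:,:,::-1])
E
```

```text
time: 17.18
ee_pos: [0.5119, -0.2524, 0.0409]
eef_rot: [-0.195, 0.981, -0.0, 0.0]
ft_force: [0.6, -0.4, -1.0]
width: 0.0313
grip_force: 20.0
(array([0.001, 0.007, 0.39 ]), array([-0.0001,  0.0001,  0.0002]))
(1380, array([ 508. , -250.5]), array([58.4, 82.2]), 22.1, np.float64(0.0419))
(2602, array([ 507.4, -252.4]), array([24.4, 44.9]), 22.6, np.float64(0.0889)) [ 0.49197427 -0.27592282  0.06575524]
```

View pics/f.png

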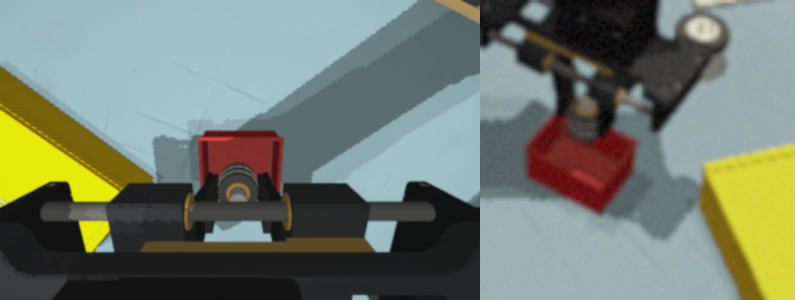

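The wrist panel shows the plunger at (238,185), centred between the bin's walls at 200 and 282. The scene panel shows it above the bin. Lowering and releasing.

```bash
python3 -m pendant '[{"dp":[0,0,0.12],"rotation":[0,0,0],"jaw":0},{"dp":[0,0,0.22],"rotation":[0,0,0],"jaw":0},{"dp":[0,0,0.31],"rotation":[0,0,0],"jaw":0},{"dp":[0,0,0.36],"rotation":[0,0,0],"jaw":0},{"dp":[0,0,0.38],"rotation":[0,0,0],"jaw":0},{"dp":[0,0,0.38],"rotation":[0,0,0],"jaw":0}]'

```

```text
time: 18.02
ee_pos: [0.5115, -0.2526, -0.0167]
eef_rot: [-0.195, 0.981, -0.0, 0.0]
ft_force: [-0.1, -0.7, -1.4]
width: 0.0314
grip_force: 20.0
```

```bash
python3 -m pendant '[{"dp":[0,0,0.02],"rotation":[0,0,0],"jaw":0},{"dp":[0,0,0.02],"rotation":[0,0,0],"jaw":0},{"dp":[0,0,0.02],"rotation":[0,0,0],"jaw":0.43},{"dp":[0,0,0.02],"rotation":[0,0,0],"jaw":0.43},{"dp":[0,0,0.02],"rotation":[0,0,0],"jaw":0.43}]'
python3 -m pendant '[{"dp":[0,0,-0.1],"rotation":[0,0,0],"jaw":0.43},{"dp":[0,0,-0.3],"rotation":[0,0,0],"jaw":0.43},{"dp":[0,0,-0.65],"rotation":[0,0,0],"jaw":0.43},{"dp":[0,0,-0.65],"rotation":[0,0,0],"jaw":0}]'
python3 - <<'E'
from h import *
from bench import r,camera
q=r.read_state();print(go(q["ee_pos"],q["eef_rot"],[*case(-.07,0),.07],77.2))
c=camera("scene");P=cloud(c)
b=(np.hypot(P[...,0]-.511,P[...,1]+.251)<.025)&(P[...,2]>.02)&(P[...,2]<.05);print(rect(P,b),np.percentile(P[b][:,2],[50,90,100]))
E
```

```text
time: 18.65
ee_pos: [0.5115, -0.2525, -0.0196]
eef_rot: [-0.195, 0.981, -0.0, 0.0]
ft_force: [1.3, -0.3, -0.2]
width: 0.0374
grip_force: 0.0
time: 19.15
ee_pos: [0.5142, -0.2539, 0.0829]
eef_rot: [-0.195, 0.981, -0.002, 0.004]
ft_force: [-0.0, -0.3, -0.9]
width: 0.0333
grip_force: 0.0
(array([-0.991,  2.269,  0.081]), array([-0.0005,  0.0012,  0.0979]))
(110, array([ 512.1, -255.8]), array([27.9, 30.5]), 44.5, np.float64(0.0327)) [0.03131715 0.04313804 0.04603437]
```

The plunger stands in the bin (pin top at z≈0.044). Back to the lid.

```bash
python3 -m pendant '[{"dp":[-0.16,0.37,0],"rotation":[0,0,0],"jaw":0},{"dp":[-0.3,0.7,0],"rotation":[0,0,0],"jaw":0},{"dp":[-0.4,0.95,0],"rotation":[0,0,0],"jaw":0}]'
python3 -m pendant '[{"dp":[-0.16,0.37,0],"rotation":[0,0,0.028],"jaw":0},{"dp":[-0.3,0.7,0],"rotation":[0,0,0.056],"jaw":0},{"dp":[-0.4,0.95,0],"rotation":[0,0,0.084],"jaw":0},{"dp":[-0.4,0.95,0],"rotation":[0,0,0.098],"jaw":0},{"dp":[-0.4,0.95,0],"rotation":[0,0,0.098],"jaw":0},{"dp":[-0.4,0.95,0],"rotation":[0,0,0.098],"jaw":0}]'
python3 - <<'E'
from h import *
from bench import r
q=r.read_state();print(go(q["ee_pos"],q["eef_rot"],[*case(-.08,0),.0225],77.2))
E
```

```text
time: 19.58
ee_pos: [0.5118, -0.0952, 0.0773]
eef_rot: [-0.196, 0.981, 0.0, -0.0]
ft_force: [0.3, 0.5, 0.3]
width: 0.004
grip_force: 0.0
time: 20.32
ee_pos: [0.5132, 0.056, 0.0775]
eef_rot: [0.111, 0.994, -0.0, -0.0]
ft_force: [-0.1, -1.3, -0.5]
width: 0.0004
grip_force: 0.0
(array([0.101, 0.413, 0.367]), array([-0.0001, -0.0001,  0.0002]))
```

```bash
python3 -m pendant '[{"dp":[0.1,0.41,0],"rotation":[0,0,0],"jaw":0},{"dp":[0.1,0.41,0.1],"rotation":[0,0,0],"jaw":0},{"dp":[0.1,0.41,0.3],"rotation":[0,0,0],"jaw":0},{"dp":[0.1,0.41,0.365],"rotation":[0,0,0],"jaw":0},{"dp":[0.1,0.41,0.365],"rotation":[0,0,0],"jaw":0},{"dp":[0.1,0.41,0.365],"rotation":[0,0,0],"jaw":0}]'
python3 -m pendant '[{"dp":[0,0,0.015],"rotation":[0,0,0],"jaw":0},{"dp":[0,0,0.03],"rotation":[0,0,0],"jaw":0},{"dp":[0,0,0.035],"rotation":[0,0,0],"jaw":0}]'
```

```text
time: 21.08
ee_pos: [0.5132, 0.1199, 0.024]
eef_rot: [0.112, 0.994, 0.0, 0.001]
ft_force: [0.5, 0.9, 1.3]
width: 0.0004
grip_force: 0.0
time: 21.45
ee_pos: [0.5126, 0.1201, 0.0182]
eef_rot: [0.112, 0.994, 0.0, 0.0]
ft_force: [-2.5, -1.9, 8.3]
width: 0.0004
grip_force: 4.6
```

```bash
python3 -m pendant '[{"dp":[0,0,0.01],"rotation":[0,0,0],"jaw":0},{"dp":[-0.07,0,0.01],"rotation":[0,0,0],"jaw":0},{"dp":[-0.14,0,0.01],"rotation":[0,0,0],"jaw":0},{"dp":[-0.21,0,0.01],"rotation":[0,0,0],"jaw":0},{"dp":[-0.28,0,0.01],"rotation":[0,0,0],"jaw":0},{"dp":[-0.35,0,0.01],"rotation":[0,0,0],"jaw":0},{"dp":[-0.42,0,0.01],"rotation":[0,0,0],"jaw":0},{"dp":[-0.49,0,0.01],"rotation":[0,0,0],"jaw":0}]'
python3 -m pendant '[{"dp":[-0.07,0,0],"rotation":[0,0,0],"jaw":0},{"dp":[-0.14,0,0],"rotation":[0,0,0],"jaw":0},{"dp":[-0.2,0,0],"rotation":[0,0,0],"jaw":0},{"dp":[-0.23,0,0],"rotation":[0,0,0],"jaw":0},{"dp":[-0.23,0,0],"rotation":[0,0,0],"jaw":0}]'
python3 -m pendant '[{"dp":[-0.01,0,0],"rotation":[0,0,0],"jaw":0},{"dp":[-0.02,0,0],"rotation":[0,0,0],"jaw":0},{"dp":[-0.02,0,0],"rotation":[0,0,0],"jaw":0}]'
python3 - <<'E'
from bench import camera,r
from h import *
c=camera("top");P=cloud(c)
a=np.radians(YAW);D=P[...,:2]-C;x=D[...,0]*np.cos(a)+D[...,1]*np.sin(a);y=-D[...,0]*np.sin(a)+D[...,1]*np.cos(a)
L=(abs(P[...,2]-.055)<.003)&(abs(y)<.085)&(x<.03)&(x>-.2);print(np.percentile(x[L],[0,.5,1,2]),L.sum())
E
```

```text
time: 22.45
ee_pos: [0.5857, 0.1036, 0.0182]
eef_rot: [0.112, 0.994, 0.0, 0.001]
ft_force: [-2.8, -1.4, 14.5]
width: 0.0004
grip_force: 7.2
time: 23.08
ee_pos: [0.6157, 0.0969, 0.0181]
eef_rot: [0.111, 0.994, 0.0, -0.002]
ft_force: [-18.5, 0.2, 26.2]
width: 0.0007
grip_force: 13.4
time: 23.45
ee_pos: [0.6173, 0.0967, 0.018]
eef_rot: [0.111, 0.994, 0.0, -0.003]
ft_force: [-23.8, -0.1, 31.8]
width: 0.0007
grip_force: 15.5
[-0.06540655 -0.0645386  -0.06396492 -0.06269675] 422
```

The lid is against the shut stop (24 N push-back). I'll lift off and check everything.

```bash
python3 -m pendant '[{"dp":[0,0,-0.05],"rotation":[0,0,0],"jaw":0},{"dp":[0,0,-0.3],"rotation":[0,0,0],"jaw":0},{"dp":[0,0,-0.7],"rotation":[0,0,0],"jaw":0}]'
python3 -m pendant '[{"dp":[0.4,0.5,-0.3],"rotation":[0,0,0],"jaw":0},{"dp":[0.9,0.9,-0.3],"rotation":[0,0,0],"jaw":0},{"dp":[0.9,0.9,-0.3],"rotation":[0,0,0],"jaw":0},{"dp":[0.9,0.9,-0.3],"rotation":[0,0,0],"jaw":0},{"dp":[0.9,0.9,-0.3],"rotation":[0,0,0],"jaw":0}]'
python3 - <<'E'
from bench import camera,r
from h import *
c=camera("top");P=cloud(c);s=camera("scene")
a=np.radians(YAW);D=P[...,:2]-C;x=D[...,0]*np.cos(a)+D[...,1]*np.sin(a);y=-D[...,0]*np.sin(a)+D[...,1]*np.cos(a)
for sg in(1,-1):
    L=(abs(P[...,2]-.055)<.003)&(y*sg>.02)&(y*sg<.085)&(x<.08)&(x>-.2);print(np.percentile(x[L],[0,1,99,100]).round(4),L.sum())
for k,(r0,r1,c0,c1) in {'jar':(150,185,360,395),'reel':(222,252,170,205),'drop':(125,160,218,250)}.items():
    M=np.zeros(P.shape[:2],bool);M[r0:r1,c0:c1]=1;M&=(P[...,2]>.03)&(P[...,2]<.2);print(k,rect(P,M))
cv2.imwrite("pics/g.png",np.hstack([cv2.resize(c["image"][130:260,170:430],(520,260)),cv2.resize(s["image"][150:280,230:370],(280,260))])[:,:,::-1])
E
```

```text
time: 23.88
ee_pos: [0.6193, 0.0952, 0.1206]
eef_rot: [0.112, 0.994, -0.001, -0.002]
ft_force: [0.3, 0.2, -0.0]
width: 0.0005
grip_force: 0.0
time: 24.5
ee_pos: [0.519, 0.2573, 0.1664]
eef_rot: [0.111, 0.994, 0.0, 0.0]
ft_force: [0.1, -0.4, -0.4]
width: 0.0004
grip_force: 0.0
[-0.0653 -0.0639  0.0626  0.0645] 907
[-0.0656 -0.0646  0.0619  0.0645] 906
jar (277, array([ 687.1, -202.6]), array([51.6, 51.4]), 43.2, np.float64(0.0482))
reel (190, array([480.9, 350.9]), array([48.9, 37.6]), 77.9, np.float64(0.0412))
drop (221, array([762.1, 221.9]), array([38. , 44.3]), 41.8, np.float64(0.0618))
```

View pics/g.png

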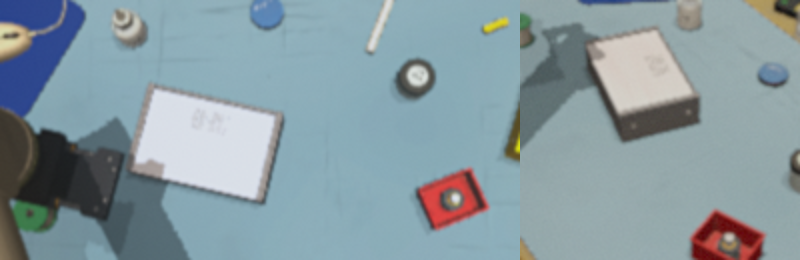

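The lid is flush shut at (207,143) with no rear gap. The weak plunger stands in the red bin at (453,200). The jar and dropper are where they were. The gripper hides part of the reel, but nothing came near it.

```bash
python3 -c "
from bench import r
print(r.close_job())"
```

```text
the job is handed in; nothing more can be done
None
```

The job is handed in at about 25 s: the right plunger was the weak one and stands in the scrap bin, the firm left one was left in its nest, the lid is fully shut, and the jar, reel and dropper were not touched.

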